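# Wind off the last of a bulk film roll in the under-stairs darkroom

### The arm

A 7-joint arm with a two-finger parallel gripper is mounted at the origin on the work surface. World frame = base frame: x ahead of the robot, y to its left, z up, the work surface at z = 0. Lengths are in m, angles in rad, forces in N, time in s.
With the tool pointing down it reaches from about 0.4 to 0.9 m from the base axis. Payload 5.5 kg.
Tool frame: the origin (TCP) lies on the centre line of the jaws, within the pads' length; the fingertips stand 22 mm ahead of it and the grasp point (between the pads) lies 3 mm ahead of it (bot.tip_extent is the distance from the TCP to the fingertips, in m); z points along the fingers, y is the direction in which the jaws open and shut (so a half turn about z gives the same grasp; the last joint's range is limited). The gripper opens to 92 mm and grips with 3 to 60 N. Pads are 19 mm wide; open, the fingers measure 130 mm over their backs; the gripper's body (75 mm by 190 mm) begins 47 mm behind the grasp point.
Start: joints at [-0.89, 0.501, -0.427, 1.55, 0.221, 1.138, -0.21], TCP at [0.264, 0.594, 0.249] pointing down, gripper open.
Joint ranges: [-2.88, 2.88], [-0.31, 2.03], [-1.54, 1.56], [0.2, 2.42], [-1.41, 4.55], [0.19, 2.02], [-2.57, 2.57]. Speed limits (rad/s): [2.57, 2.57, 3.14, 3.14, 3.14, 3.14, 3.14].

### API

Orientations are given as a unit quaternion [x, y, z, w].
In Python, from bench import status, read_camera, workorder, bot gives the robot as it stands.
- The arm moves only by the tool step_arm, never from a script. Its arguments are lists of equal length, an entry for each row: "delta_pos": the shift along the tool's x, y, z in mm, a list of three; "twist": the turn, a rotation vector about the tool's x, y, z in rad, a list of three; "fingers": the finger opening in mm, from 0 to 91.8. A call has 1 to 8 rows; each row is the pose to reach, as a shift and turn from the pose commanded when the call began, along the tool's axes at that moment; what a row does not reach only later rows make up. A row lasts 1/12 s, in which the tool goes at most 41.7 mm and 7.16 degrees, less where a joint would pass 70% of its speed; a pose out of reach is approached as far as the arm can. A call with a gripper value outside its range is refused whole. The fingers move at their own pace and stop on an object; "newtons" is the grip in N (left out, the last holds). Time passes only in rows, so rows that repeat a pose let the fingers close. It gives the time, the measured TCP pose, the force and the opening at its end, in the units of the state.
- status.state(): the state, without advancing time (a new reading comes with each control period).
- read_camera(name): name is "side" or "top"; returns a dict with "image" (384x512x3 uint8, red, green, blue), "depth" (384x512 float32, m along the optical axis (not along the pixel's ray), 0 where there is no reading), "K" (3x3 intrinsics, pixels), "eye" and "orientation" of the camera in the world. Camera axes: x right, y down, z forward; pixel columns grow to the right and rows downward; lengths in m; the calibration is good to about 2 mm. A picture is of the moment at which its call begins.
- workorder.sign_off(): hands the job in, once; it reports no verdict.
The state is a dict: "clock": time; "joints": joint angles; "qd": joint speeds; "joint_torque": joint torques, N m; "tcp_pos": TCP position; "tcp_rot": TCP orientation; "ft_force": force on the tool from outside, world axes, zero at the start; "wrist_torque": the same for the moment, N m; "finger_gap": finger opening in m.
Only numpy, scipy, OpenCV 4.12 (cv2) and the standard library are available. Lean on these libraries where they do the work, as an engineer would, in place of code of your own. Each camera call takes 0.05 s, during which the arm holds its last target.

### The job

On the bulk film loader, first open the light gate fully by turning its bar knob clockwise to its stop, then wind the last of the film into the cassette by turning the crank clockwise until the resistance suddenly drops away. Stop turning there, well before another full turn, or the cassette swallows the tail of the film. Let go, and leave everything else on the board where it stands.

Things in the scene. Friction and masses are not known exactly. Their poses are not given: they have to be found in the camera images.
- loader: Black plastic bulk film loader, screwed to the board: round supply drum (129 mm across) and boxy cassette chamber (64 x 88 mm) joined by a film throat on a 150 x 225 mm foot plate, all tops 60 mm above the board. Origin: centre of its underside, z up. In its frame (mm): drum axis x 0, y 45; crank axis x -30, y -62, on the chamber; gate knob axis x -45, y 22, on the throat.
- supply_knob (a point): Top of the round supply knob on the middle of the drum lid, 28 mm across, about 79 mm above the board, with a grey bar across it. There is no need to touch it. It turns slowly while the crank draws film off the core and stands still once the film has come off.
- crank_axis (a point): Point on the crank's vertical axis, 84 mm above the board, in the middle of the crank arm's thickness. The steel arm is 13 mm wide and 7 mm thick (its top 88 mm above the board) and carries the upright crank knob 40 mm from this axis.
- knob (a point): Middle of the crank's upright black knob, a cylinder 14 mm across and 30 mm tall (from 89 to 119 mm above the board) that spins freely on its pin, 40 mm from the crank axis. This point is 104 mm above the board. At the start it lies towards the loader's own -y side of the crank axis.
- crank (a joint): Angle of the crank, rad: 0 at the start, growing clockwise seen from above, over whole turns. It cannot go back behind its start and stays where it is left. While moving it takes about 8 to 13 N at the knob as long as film still comes off the core, then suddenly (within half a radian) about 1 N. That comes after 1.4 to 3.3 turns; when is not known beforehand and must be felt.
- gate (a joint): Light gate knob, rad: 0 shut (at the start it stands at 0 to 0.15), growing clockwise seen from above to its stop at 1.3, fully open (open means above 1.1). It takes about 0.1 N m and stays where it is left.
- gate_grip (a point): Centre of the top of the light gate knob, on its vertical axis, 89 mm above the board. The knob is an upright black bar 36 mm long, 10 mm thick and 24 mm tall (from 65 to 89 mm above the board) on a disc 27 mm across (its top 69 mm above the board). The bar's length is this point's x axis; shut, it points along the loader's x axis, and it turns with the knob.
- tail (a joint): How far the tail of the film, shut inside the loader and out of sight, has come from the supply core towards the cassette, m: 0 (noisy) as long as the film still holds on the core, then 0.008 more for each further radian of the crank. At 0.045 the cassette swallows it (never allowed).
- tub1: Bystander: black film tub with grey lid, 34 mm across, 51 mm high, beside the loader's cassette chamber; origin at the centre of its underside.
- tub2: Bystander: the same kind of film tub, beside the loader's drum; origin at the centre of its underside.
- brush: Bystander: white hard silicone brush, 205 x 50 mm, 38 mm high, lying behind the loader, its length along its own x; origin at its underside.
- canister: Bystander: white lidded ceramic canister, 110 mm across, 161 mm high; origin at the centre of its underside.
- bottle: Bystander: closed amber glass bottle with twist cap, 76 mm across, 190 mm high; origin at the centre of its underside.
- tank: Bystander: black film developing tank, 100 mm across, 129 mm high; origin at the centre of its underside.

How it is judged:
By the outcome, as a careful person would: the job done as asked, in the order asked, and still so for the second after the job is handed in, with the robot touching nothing.
It also fails if it takes over 67 s, if anything falls off the work surface, if the arm or the gripper's body presses on something with over 40 N, if the wrist force passes 120 N, or if a joint passes its speed limit or range.

## Working session

There is one attempt and no reset: what is moved stays moved. The work goes in short steps, Python scripts to look and compute and a tool call to move; the robot and the scene stay as the last step left them, time stands still between calls to the robot, and variables do not carry over. Pictures are saved under pics/ and viewed, and the job is handed in when it is done.

Besides the shell and the picture viewer there is one more tool, called after "Call:" in YAML: its name, and indented under it one key for each argument. step_arm: Moves the arm, as the interface text tells. Its arguments: {"type":"object","properties":{"delta_pos":{"type":"array","items":{"type":"array","items":{"type":"number"}}},"twist":{"type":"array","items":{"type":"array","items":{"type":"number"}}},"fingers":{"type":"array","items":{"type":"number"}},"newtons":{"type":"number"}},"required":["delta_pos","twist","fingers"]}

```bash
mkdir -p pics; ls; python3 - <<'E'
from bench import status, read_camera, bot
import cv2,numpy as np
print(status.state()); print(bot.tip_extent)
for n in("side","top"):
    d=read_camera(n); cv2.imwrite(f"pics/{n}0.png",d["image"][:,:,::-1]); np.savez(f"{n}0.npz",**d)
    print(n,d["K"],d["eye"],d["orientation"])
E
```

```text
pics
{'clock': 0.0, 'joints': array([-0.88983671,  0.50185291, -0.42676211,  1.55146912,  0.22082221,
        1.13829287, -0.21031571]), 'qd': array([-7.19701297e-05,  4.06773633e-04,  3.63485869e-04,  1.40501232e-04,
       -8.00414212e-05,  2.11961690e-04, -2.29463036e-04]), 'joint_torque': array([-1.00739868e-03, -5.66600490e+01, -5.81682488e+00, -2.79125011e+01,
       -6.88728481e-02,  3.07043537e-02,  1.66870022e-04]), 'tcp_pos': array([0.26350645, 0.59346227, 0.24766462]), 'tcp_rot': array([ 2.07350994e-01,  9.78266120e-01, -9.56748619e-04, -2.19916720e-04]), 'ft_force': array([-0.15661859,  0.44775978, -0.26600062]), 'wrist_torque': array([-0.01214641, -0.03391897,  0.01963401]), 'finger_gap': 0.09155367660932365}
0.022
side [[373.31131568   0.         256.41809322]
 [  0.         373.31131568 191.41046542]
 [  0.           0.           1.        ]] [0.45222735 0.95601897 0.69005723] [-0.03012989  0.87579334 -0.48124939  0.02184577]
top [[466.0630955    0.         263.82459667]
 [  0.         466.0630955  193.10746747]
 [  0.           0.           1.        ]] [0.35492149 0.0125046  1.78213206] [-0.69758269  0.71482353 -0.03627625  0.03301129]
```

View pics/side0.png

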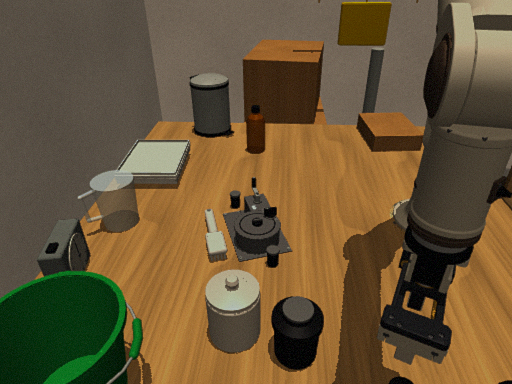

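View pics/top0.png

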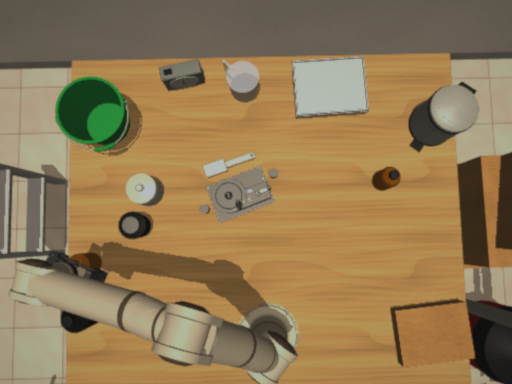

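The side view shows the loader at about (257,225) and the top view at about (240,194). The crank is at about (262,190) in the top view. I'll enlarge both.

```bash
cat > h.py <<'E'
import numpy as np,cv2
from scipy.spatial.transform import Rotation as R
def ray(d,uv,z):
    uv=np.atleast_2d(uv); K=d["K"]; v=np.c_[(uv-K[[0,1],[2,2]])/K[[0,1],[0,1]],np.ones(len(uv))]
    v=R.from_quat(d["orientation"]).apply(v); e=d["eye"]
    return e+v*((z-e[2])/v[:,2])[:,None]
def proj(d,p):
    p=np.atleast_2d(p); c=R.from_quat(d["orientation"]).inv().apply(p-d["eye"]); q=c@d["K"].T
    return q[:,:2]/q[:,2:]
def cloud(d):
    h,w=d["depth"].shape; u,v=np.meshgrid(np.arange(w),np.arange(h)); z=d["depth"]; K=d["K"]
    c=np.stack([(u-K[0,2])/K[0,0]*z,(v-K[1,2])/K[1,1]*z,z],-1)
    return R.from_quat(d["orientation"]).apply(c.reshape(-1,3)).reshape(h,w,3)+d["eye"]
E
python3 - <<'E'
from h import *
t=dict(np.load("top0.npz"));s=dict(np.load("side0.npz"))
a=cv2.resize(t["image"][145:225,190:290,::-1],None,fx=8,fy=7.5,interpolation=cv2.INTER_CUBIC)
a=cv2.resize(t["image"][150:225,190:290,::-1],None,fx=8,fy=8,interpolation=cv2.INTER_CUBIC)
cv2.imwrite("pics/tz.png",a)
a=cv2.resize(s["image"][170:270,195:300,::-1],None,fx=6,fy=6,interpolation=cv2.INTER_CUBIC);cv2.imwrite("pics/sz.png",a)
print(ray(t,[[238,195],[262,190]],0.06))
# foot plate mask
for n,d in(("t",t),("s",s)):
    c=cloud(d); print(c[195,230] if n=="t" else c[232,257])
E
```

```text
[[0.51943897 0.09843168 0.06      ]
 [0.53593222 0.0089494  0.06      ]]
[0.51946473 0.12761605 0.06723414]
[0.51454108 0.1717407  0.06184487]
```

View pics/tz.png

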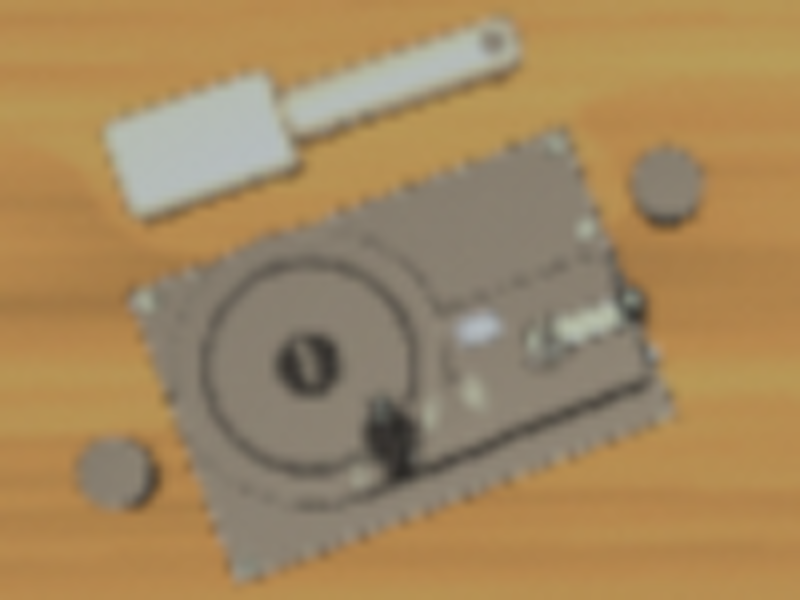

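View pics/sz.png

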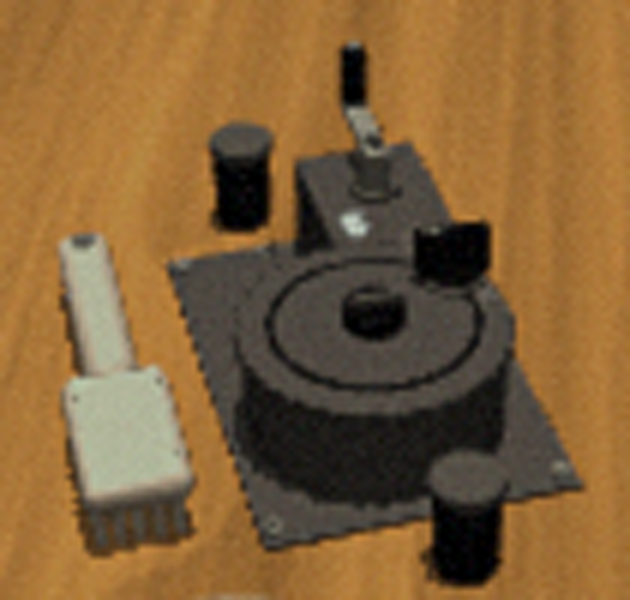

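```bash
python3 - <<'E'
from h import *
t=dict(np.load("top0.npz"));s=dict(np.load("side0.npz"))
for n,d,z in(("t",t,.003),("s",s,.003)):
    hsv=cv2.cvtColor(d["image"],cv2.COLOR_RGB2HSV); m=(hsv[...,1]<90).astype(np.uint8)
    if n=="t": 
        m=cv2.morphologyEx(m,cv2.MORPH_OPEN,np.ones((3,3),np.uint8))
        k,l,st,ce=cv2.connectedComponentsWithStats(m); i=l[200,225]; print(st[i])
        c=max(cv2.findContours((l==i).astype(np.uint8),cv2.RETR_EXTERNAL,cv2.CHAIN_APPROX_NONE)[0],key=len)[:,0]
        P=ray(d,c,z)[:,:2].astype(np.float32)*1000
        r=cv2.minAreaRect(P); print(r, cv2.boxPoints(r).round(1).tolist())
    # zoom corners
tz=np.array([[565,130],[670,415],[240,580],[135,295]])/8+[190,150]-.5
P=ray(t,tz,.003);print("top corners",P.round(4).tolist(),P.mean(0))
print(np.linalg.norm(np.diff(P,axis=0),axis=1))
sz=np.array([[167,263],[268,548],[582,487]])/6+[195,170]-.5
Q=ray(s,sz,.003);print("side corners",Q.round(4).tolist(),(Q[0]+Q[2])/2,np.linalg.norm(np.diff(Q,axis=0),axis=1))
# features
f=lambda d,o,k,uv,z: ray(d,np.array(uv)/k+o-.5,z).round(4).tolist()
print("drum knob top",f(t,[190,150],8,[308,364],.079),"side",f(s,[195,170],6,[373,300],.079))
print("crank knob top: t",f(t,[190,150],8,[630,303],.119),"s",f(s,[195,170],6,[353,48],.119))
print("gate top: t",f(t,[190,150],8,[380,408],.089),"s",f(s,[195,170],6,[452,228],.089))
print("screws t",f(t,[190,150],8,[[145,300],[557,145]],.004), "s",f(s,[195,170],6,[[182,265],[272,524],[560,467]],.004))
print("tubs t",f(t,[190,150],8,[[116,472],[666,184]],.051),"s",f(s,[195,170],6,[[467,478],[242,140]],.051))
E
```

```text
[ 207  166   67   56 2271]
((530.078369140625, 93.20980834960938), (150.04238891601562, 228.14028930664062), 19.755361557006836) [[420.8999938964844, 175.1999969482422], [498.0, -39.5], [639.2000122070312, 11.199999809265137], [562.0999755859375, 225.89999389648438]]
top corners [[0.6361, 0.0138, 0.003], [0.4971, -0.0332, 0.003], [0.4233, 0.1737, 0.003], [0.5611, 0.222, 0.003]] [0.52939315 0.09408795 0.003     ]
[0.14676353 0.21969016 0.14604693]
side corners [[0.6361, 0.0117, 0.003], [0.5588, 0.223, 0.003], [0.42, 0.1738, 0.003]] [0.52803829 0.09273046 0.003     ] [0.22500077 0.14733677]
drum knob top [[0.5185, 0.1342, 0.079]] side [[0.5177, 0.139, 0.079]]
crank knob top: t [[0.5387, -0.0136, 0.119]] s [[0.5391, -0.0189, 0.119]]
gate top: t [[0.4966, 0.101, 0.089]] s [[0.4838, 0.0939, 0.089]]
screws t [[0.5584, 0.2171, 0.004], [0.6288, 0.0178, 0.004]] s [[0.6277, 0.0144, 0.004], [0.5586, 0.2085, 0.004], [0.4301, 0.1617, 0.004]]
tubs t [[0.4729, 0.2262, 0.051], [0.6018, -0.033, 0.051]] s [[0.4712, 0.2258, 0.051], [0.6003, -0.0352, 0.051]]
```

```bash
python3 - <<'E'
from h import *
t=dict(np.load("top0.npz"));s=dict(np.load("side0.npz"))
from bench import read_camera
# average several? single extra frames cost 0.05s
th=np.radians(19.7);c=np.array([.529,.0935]);Rm=np.array([[np.cos(th),-np.sin(th)],[np.sin(th),np.cos(th)]])
W=lambda x,y,z:np.r_[c+Rm@[x/1e3,y/1e3],z/1e3]
pts={"drum":(0,45,79),"gate":(-45,22,89),"gA":(-63,22,89),"gB":(-27,22,89),"crank":(-30,-62,88),"kn":(-30,-102,119),"knb":(-30,-102,89)}
for n,d,o,sz,k in(("t",t,(215,168),(60,50),13),("s",s,(205,172),(80,65),9)):
    im=d["image"][o[1]:o[1]+sz[1],o[0]:o[0]+sz[0],::-1]
    im=np.clip(im.astype(float)*1.6,0,255).astype(np.uint8)
    a=cv2.resize(im,None,fx=k,fy=k,interpolation=cv2.INTER_NEAREST)
    for nm,p in pts.items():
        uv=proj(d,W(*p))[0]; print(n,nm,uv.round(1))
        q=((uv-o+.5)*k).astype(int); cv2.circle(a,tuple(map(int,q)),3,(0,0,255),-1)
    cv2.imwrite(f"pics/{n}ov.png",a)
E
```

```text
t drum [227.6 196.3]
t gate [237.6 205.3]
t gA [239.4 209.9]
t gB [235.9 200.7]
t crank [257.7 193.2]
t kn [268.  188.4]
t knb [267.9 189.2]
s drum [258.2 218.9]
s gate [271.4 208.6]
s gA [277.5 207.6]
s gB [265.2 209.6]
s crank [258.1 194.1]
s kn [254.5 178.6]
s knb [254.6 187. ]
```

View pics/tov.png

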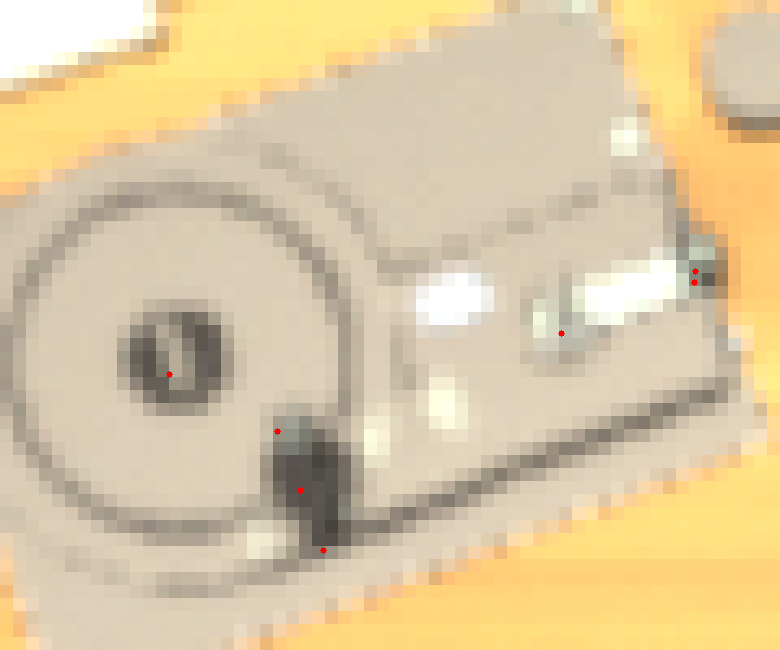

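View pics/sov.png

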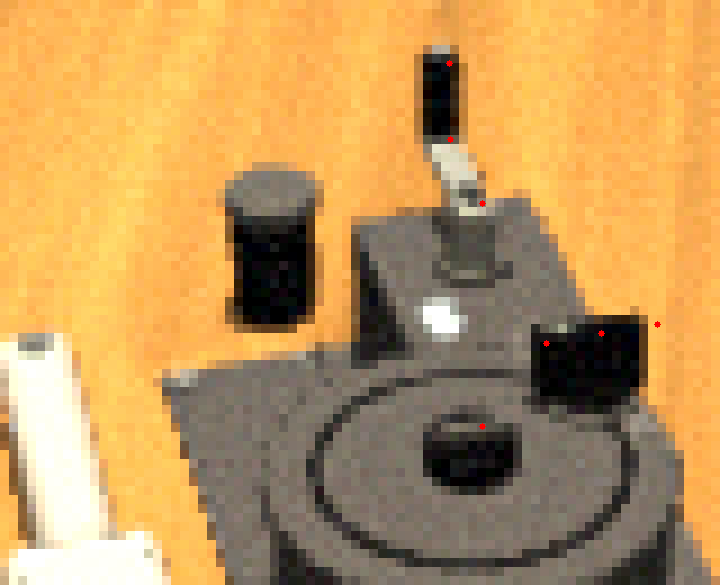

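Both views agree: the loader features sit about 4 mm in +x and 2–3 mm in -y from the position the foot gave. The drum knob, gate bar and crank knob all lie left of and above their red marks. I'll use centre (.533,.091) and yaw 19.7°. Next I compute the approach to a point above the gate.

```bash
cat >> h.py <<'E'
C=np.array([.533,.091]);TH=np.radians(19.7)
def W(x,y,z,c=C):
    return np.r_[c+np.array([[np.cos(TH),-np.sin(TH)],[np.sin(TH),np.cos(TH)]])@[x/1e3,y/1e3],z/1e3]
def delta(st,tgt,yaw_y=None):
    """tool-frame shift mm and rotvec for target tcp, tool y horizontal heading yaw_y deg, pointing down"""
    r=R.from_quat(st["tcp_rot"]); d=r.inv().apply(np.array(tgt)-st["tcp_pos"])*1000
    if yaw_y is None: return d.round(1),None
    a=np.radians(yaw_y); y=np.array([np.cos(a),np.sin(a),0]); z=np.array([0,0,-1.]); x=np.cross(y,z)
    rt=R.from_matrix(np.c_[x,y,z]); return d.round(1),(r.inv()*rt).as_rotvec().round(3)
E
python3 - <<'E'
from h import *
from bench import status
st=status.state()
# gate bar direction from side view
s=dict(np.load("side0.npz"))
A=ray(s,np.array([[531,326],[645,317]])/9+[205,172]-.5,.089); v=A[0]-A[1]; print("bar heading",np.degrees(np.arctan2(v[1],v[0])),np.linalg.norm(v),A.mean(0))
g=W(-45,22,150); print(g); print(delta(st,g,105))
E
```

```text
bar heading 11.317588812299567 0.03606382019211063 [0.4838128  0.09255158 0.089     ]
[0.48321773 0.09654307 0.15      ]
(array([-402.4, -365. ,   98.4]), array([-0.002, -0.001, -0.68 ]))
```

Call:
step_arm:
  delta_pos:
    - [-28,-26,0]
    - [-57,-52,0]
    - [-86,-78,0]
    - [-114,-104,0]
    - [-143,-130,0]
    - [-172,-156,0]
    - [-201,-182,0]
    - [-230,-208,0]
  twist:
    - [0,0,-0.08]
    - [0,0,-0.16]
    - [0,0,-0.24]
    - [0,0,-0.32]
    - [0,0,-0.4]
    - [0,0,-0.48]
    - [0,0,-0.56]
    - [0,0,-0.62]
  fingers: [60,50,44,44,44,44,44,44]
  newtons: 25

```text
clock: 0.77
tcp_pos: [0.3897, 0.3086, 0.2484]
tcp_rot: [-0.103, 0.995, -0.0, -0.0]
ft_force: [1.0, -0.2, 0.7]
finger_gap: 0.0457
```

```bash
python3 - <<'E'
from h import *
from bench import status
st=status.state();print(st)
print(delta(st,W(-45,22,135),101.5))
E
```

```text
{'clock': 0.7667, 'joints': array([-0.30214068,  0.22816853, -0.48092883,  1.92534377,  0.12332243,
        1.01717546,  0.93959974]), 'qd': array([ 0.84447084, -0.26044357,  0.12946805,  0.28664154, -0.16311253,
       -0.08729951,  1.69630289]), 'joint_torque': array([ -5.23123249, -37.63428569,  -4.04216275, -26.24036551,
         0.07892886,   0.39934767,  -2.10074186]), 'tcp_pos': array([0.38974884, 0.30859984, 0.24843461]), 'tcp_rot': array([-1.02976931e-01,  9.94683707e-01, -1.67528678e-04, -2.13668863e-04]), 'ft_force': array([ 0.98108061, -0.16607812,  0.72851754]), 'wrist_torque': array([ 0.01136641, -0.06944541,  0.01116084]), 'finger_gap': 0.04568125423759189}
(array([ -48.1, -226.7,  113.5]), array([-0.   , -0.   ,  0.006]))
```

Call:
step_arm:
  delta_pos:
    - [-8,-38,0]
    - [-16,-76,0]
    - [-24,-114,0]
    - [-32,-151,15]
    - [-40,-189,45]
    - [-48,-227,75]
    - [-48,-227,95]
    - [-48,-227,95]
  twist:
    - [0,0,0]
    - [0,0,0]
    - [0,0,0]
    - [0,0,0]
    - [0,0,0]
    - [0,0,0]
    - [0,0,0]
    - [0,0,0]
  fingers: [44,44,44,44,44,44,44,44]

```text
clock: 1.43
tcp_pos: [0.4795, 0.0927, 0.1487]
tcp_rot: [-0.098, 0.995, -0.001, -0.005]
ft_force: [-1.0, -0.1, -0.2]
finger_gap: 0.0442
```

```bash
python3 - <<'E'
from h import *
from bench import status,read_camera
st=status.state();print(st["clock"],st["tcp_pos"],st["ft_force"],st["joints"].round(2),st["finger_gap"])
print(delta(st,W(-45,22,95),101.5))
for n,o,sz,k in(("side",(215,130),(110,110),5),("top",(205,160),(80,70),8)):
    d=read_camera(n); a=d["image"][o[1]:o[1]+sz[1],o[0]:o[0]+sz[0],::-1]
    a=np.clip(a.astype(float)*1.5,0,255).astype(np.uint8)
    cv2.imwrite(f"pics/{n}1.png",cv2.resize(a,None,fx=k,fy=k,interpolation=cv2.INTER_CUBIC))
    print(n,proj(d,st["tcp_pos"]-[0,0,.022]))
E
```

```text
1.4333 [0.47951186 0.09269418 0.14866869] [-0.96353767 -0.08555558 -0.1611776 ] [ 0.02  0.34 -0.31  2.03  0.14  0.8   1.39] 0.04418493353982368
(array([-4.9,  3.1, 53.6]), array([-0.001, -0.009, -0.005]))
side [[271.53622088 196.09175514]]
top [[238.85783479 204.36559271]]
```

View pics/side1.png

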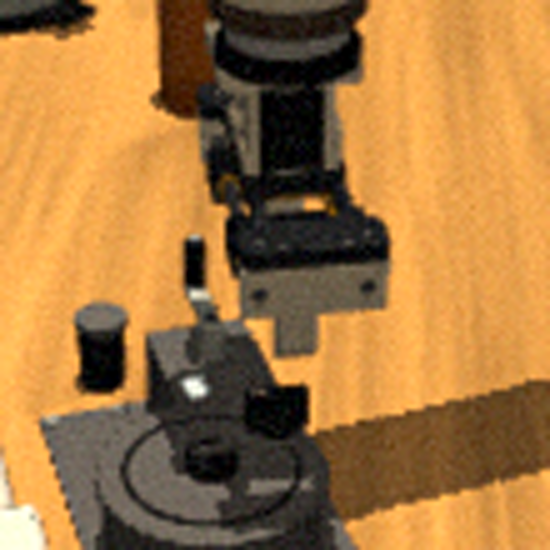

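The side view shows the fingers over the gate, with the near fingertip at about (296,353) in the zoom, which matches the projected tip. The bar spans zoom columns 246–307. I'll correct by about 5 mm and go down.

Call:
step_arm:
  delta_pos:
    - [-5,3,0]
    - [-5,3,10]
    - [-5,3,25]
    - [-5,3,40]
    - [-5,3,53]
    - [-5,3,53]
    - [-5,3,53]
  twist:
    - [0,0.009,0]
    - [0,0.009,0]
    - [0,0.009,0]
    - [0,0.009,0]
    - [0,0.009,0]
    - [0,0.009,0]
    - [0,0.009,0]
  fingers: [44,44,44,44,44,44,44]

```text
clock: 2.12
tcp_pos: [0.4864, 0.1033, 0.1009]
tcp_rot: [-0.102, 0.995, -0.0, -0.005]
ft_force: [0.1, -0.2, -0.8]
finger_gap: 0.0441
```

```bash
python3 - <<'E'
from h import *
from bench import status,read_camera
st=status.state();print(st["clock"],st["tcp_pos"],st["ft_force"],st["joints"].round(2),st["finger_gap"])
print(delta(st,W(-45,22,95),101.5))
n,o,sz,k=("side",(225,160),(80,75),8)
d=read_camera(n); a=d["image"][o[1]:o[1]+sz[1],o[0]:o[0]+sz[0],::-1]
a=np.clip(a.astype(float)*1.5,0,255).astype(np.uint8)
cv2.imwrite(f"pics/{n}2.png",cv2.resize(a,None,fx=k,fy=k,interpolation=cv2.INTER_CUBIC))
E
```

```text
2.1167 [0.4863667  0.10325475 0.10093382] [ 0.10853886 -0.22901714 -0.75083873] [-0.02  0.43 -0.29  2.04  0.19  0.7   1.35] 0.04408124832890571
(array([ 4.4, -5.9,  6. ]), array([ 0.   , -0.009,  0.004]))
```

View pics/side2.png

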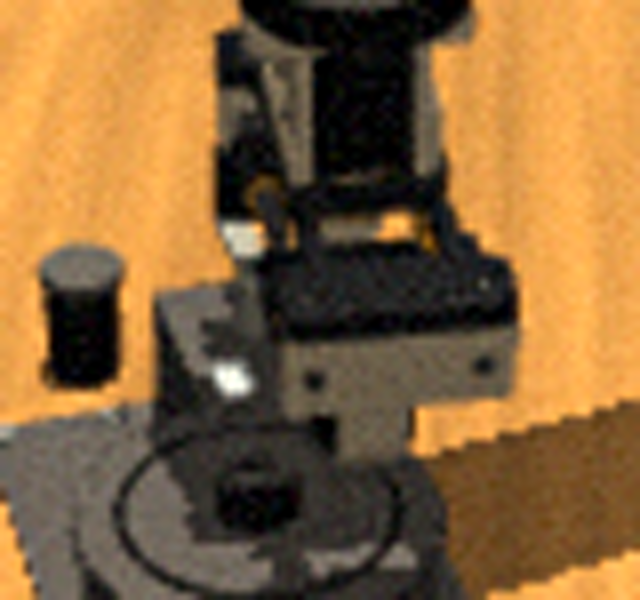

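Call:
step_arm:
  delta_pos:
    - [4,-6,2]
    - [4,-6,5]
    - [4,-6,5]
    - [4,-6,5]
    - [4,-6,5]
    - [4,-6,5]
  twist:
    - [0,-0.009,0]
    - [0,-0.009,0]
    - [0,-0.009,0]
    - [0,-0.009,0]
    - [0,-0.009,0]
    - [0,-0.009,0]
  fingers: [44,36,24,16,14,14]

```text
clock: 2.67
tcp_pos: [0.4839, 0.0953, 0.096]
tcp_rot: [-0.101, 0.995, 0.0, 0.0]
ft_force: [0.3, -0.6, 0.1]
finger_gap: 0.0164
```

```bash
python3 - <<'E'
from h import *
from bench import status,read_camera
st=status.state();print(st["clock"],st["tcp_pos"],st["ft_force"],st["wrist_torque"],st["finger_gap"])
print(delta(st,W(-45,22,95),101.5))
E
```

```text
2.6667 [0.48390409 0.09528789 0.0959807 ] [ 0.33143856 -0.64984164  0.0859235 ] [0.06502214 0.00850013 0.00898808] 0.01635127850006041
(array([0.4, 1.4, 1. ]), array([0.   , 0.   , 0.002]))
```

Now I close on the bar.

Call:
step_arm:
  delta_pos:
    - [0,0,0]
    - [0,0,0]
    - [0,0,0]
    - [0,0,0]
  twist:
    - [0,0,0]
    - [0,0,0]
    - [0,0,0]
    - [0,0,0]
  fingers: [8,5,5,5]
  newtons: 12

```text
clock: 3.0
tcp_pos: [0.4837, 0.0961, 0.0959]
tcp_rot: [-0.101, 0.995, 0.0, 0.0]
ft_force: [-0.6, 3.7, 2.6]
finger_gap: 0.01
```

```bash
python3 - <<'E'
from h import *
from bench import status,read_camera
st=status.state();print(st["clock"],st["tcp_pos"],st["ft_force"],st["wrist_torque"],st["finger_gap"])
E
```

```text
3.0 [0.48367505 0.09610372 0.09589292] [-0.55374756  3.74248584  2.63114549] [0.84823704 0.31279584 0.12430881] 0.00996447466675659
```

The gap is 10.0 mm, so it holds the bar. I turn it clockwise, which is positive about tool z.

Call:
step_arm:
  delta_pos:
    - [0,0.8,0]
    - [0,0.8,0]
    - [0,0.8,0]
    - [0,0.8,0]
    - [0,0.8,0]
    - [0,0.8,0]
    - [0,0.8,0]
    - [0,0.8,0]
  twist:
    - [0,0,0]
    - [0,0,0.1]
    - [0,0,0.22]
    - [0,0,0.34]
    - [0,0,0.46]
    - [0,0,0.58]
    - [0,0,0.7]
    - [0,0,0.82]
  fingers: [5,5,5,5,5,5,5,5]
  newtons: 25

```text
clock: 3.67
tcp_pos: [0.4837, 0.0963, 0.0959]
tcp_rot: [0.307, 0.952, 0.0, 0.0]
ft_force: [-0.8, 2.1, 1.0]
finger_gap: 0.0098
```

```bash
cat > p.py <<'E'
from h import *
from bench import status,read_camera
st=status.state();y=R.from_quat(st["tcp_rot"]).apply([0,1,0])
print(st["clock"],st["tcp_pos"].round(4),"F",st["ft_force"].round(2),"M",st["wrist_torque"].round(2),st["finger_gap"],"yaw",np.degrees(np.arctan2(y[1],y[0])).round(1),"q",st["joints"].round(2))
E
python3 p.py
```

```text
3.6667 [0.4837 0.0963 0.0959] F [-0.78  2.08  0.96] M [0.56 0.09 0.12] 0.009820406356925517 yaw 54.3 q [-0.17  0.42 -0.09  2.06  0.06  0.66  0.64]
```

Call:
step_arm:
  delta_pos:
    - [0,0,0]
    - [0,0,0]
    - [0,0,0]
    - [0,0,0]
    - [0,0,0]
    - [0,0,0]
  twist:
    - [0,0,0.1]
    - [0,0,0.2]
    - [0,0,0.28]
    - [0,0,0.33]
    - [0,0,0.36]
    - [0,0,0.36]
  fingers: [5,5,5,5,5,5]

```text
clock: 4.17
tcp_pos: [0.4838, 0.0963, 0.0959]
tcp_rot: [0.47, 0.883, 0.0, 0.0]
ft_force: [0.0, 3.3, 1.6]
finger_gap: 0.0098
```

```bash
python3 p.py
```

```text
4.1667 [0.4838 0.0963 0.0959] F [0.01 3.27 1.62] M [0.53 0.06 0.27] 0.009833984267495943 yaw 34.0 q [-0.24  0.41 -0.01  2.07  0.01  0.66  0.34]
```

Call:
step_arm:
  delta_pos:
    - [0,0,0]
    - [0,0,0]
    - [0,0,0]
  twist:
    - [0,0,0.03]
    - [0,0,0.05]
    - [0,0,0.05]
  fingers: [5,5,5]

```text
clock: 4.42
tcp_pos: [0.4838, 0.0963, 0.0959]
tcp_rot: [0.491, 0.871, 0.0, 0.0]
ft_force: [-0.6, 3.3, 1.8]
finger_gap: 0.0103
```

```bash
python3 p.py
```

```text
4.4167 [0.4838 0.0963 0.0959] F [-0.57  3.27  1.79] M [0.6  0.03 0.55] 0.010307293178834514 yaw 31.2 q [-0.25  0.41  0.    2.07 -0.    0.66  0.3 ]
```

The moment rose to 0.55 N m and the bar slipped slightly in the pads, so the gate is at its stop. I release with only a small opening, because the supply knob is near, and rise.

Call:
step_arm:
  delta_pos:
    - [0,0,0]
    - [0,0,0]
    - [0,0,0]
    - [0,0,0]
    - [0,0,-20]
    - [0,0,-50]
    - [0,0,-70]
    - [0,0,-70]
  twist:
    - [0,0,-0.05]
    - [0,0,-0.05]
    - [0,0,-0.05]
    - [0,0,-0.05]
    - [0,0,-0.05]
    - [0,0,-0.05]
    - [0,0,-0.05]
    - [0,0,-0.05]
  fingers: [5,18,20,20,20,20,40,40]

```text
clock: 5.08
tcp_pos: [0.4862, 0.096, 0.1695]
tcp_rot: [0.47, 0.882, 0.002, 0.003]
ft_force: [1.2, -0.4, -0.1]
finger_gap: 0.0294
```

```bash
python3 p.py; python3 - <<'E'
from h import *
from bench import status,read_camera
st=status.state()
for n,o,sz,k in(("side",(225,150),(80,85),7),("top",(205,160),(80,70),8)):
    d=read_camera(n); a=d["image"][o[1]:o[1]+sz[1],o[0]:o[0]+sz[0],::-1]
    a=np.clip(a.astype(float)*1.5,0,255).astype(np.uint8)
    cv2.imwrite(f"pics/{n}3.png",cv2.resize(a,None,fx=k,fy=k,interpolation=cv2.INTER_CUBIC))
E
```

```text
5.0833 [0.4862 0.096  0.1695] F [ 1.18 -0.37 -0.09] M [-0.02 -0.06 -0.03] 0.029411392842800362 yaw 33.9 q [-0.24  0.29 -0.01  2.02  0.    0.82  0.34]
```

View pics/side3.png

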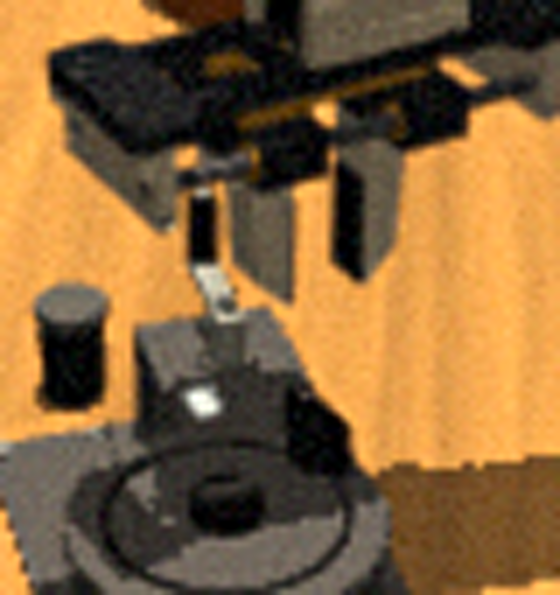

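The gate bar now stands nearly end-on in the side view at (318,430), so it has turned. Next is the crank knob.

```bash
python3 - <<'E'
from h import *
from bench import status
st=status.state();print(W(-30,-62,84),W(-30,-102,116),st["tcp_pos"]);print(delta(st,W(-30,-102,150),34), delta(st,W(-30,-102,115),34))
E
python3 p.py
```

```text
[0.52565579 0.02251597 0.084     ] [ 0.5391396  -0.01514285  0.116     ] [0.48401906 0.09554816 0.1663159 ]
(array([-122.6,  -16. ,   16.4]), array([ 0.001,  0.001, -0.002])) (array([-122.6,  -16.1,   51.4]), array([ 0.001,  0.001, -0.002]))
5.1833 [0.484  0.0955 0.1663] F [-0.21  0.04 -0.79] M [-0.06  0.07  0.  ] 0.03616854973932194 yaw 33.9 q [-0.24  0.3  -0.01  2.03  0.    0.82  0.34]
```

Call:
step_arm:
  delta_pos:
    - [-25,-3,0]
    - [-55,-7,0]
    - [-85,-11,0]
    - [-110,-14,0]
    - [-122,-16,0]
    - [-122,-16,0]
    - [-122,-16,0]
  twist:
    - [0,0,0]
    - [0,0,0]
    - [0,0,0]
    - [0,0,0]
    - [0,0,0]
    - [0,0,0]
    - [0,0,0]
  fingers: [40,40,40,40,40,40,40]

```text
clock: 5.77
tcp_pos: [0.5374, -0.014, 0.1645]
tcp_rot: [0.47, 0.883, -0.0, -0.001]
ft_force: [0.0, 0.6, 0.1]
finger_gap: 0.0405
```

```bash
python3 p.py;python3 - <<'E'
from h import *
from bench import status,read_camera
st=status.state(); print(delta(st,W(-30,-102,115),34))
for n,o,sz,k in(("side",(215,140),(80,75),8),):
    d=read_camera(n); a=d["image"][o[1]:o[1]+sz[1],o[0]:o[0]+sz[0],::-1]
    a=np.clip(a.astype(float)*1.5,0,255).astype(np.uint8)
    cv2.imwrite(f"pics/{n}4.png",cv2.resize(a,None,fx=k,fy=k,interpolation=cv2.INTER_CUBIC))
    print((proj(d,st["tcp_pos"]-[0,0,.022])-o+.5)*k)
E
```

```text
5.7667 [ 0.5374 -0.014   0.1645] F [0.05 0.62 0.12] M [-0.06  0.08  0.02] 0.04045204314704653 yaw 33.9 q [-0.06  0.37  0.04  1.92 -0.02  0.85  0.59]
(array([-2.1,  0.9, 49.5]), array([-0.002, -0.002, -0.002]))
[[313.28607441 256.32574169]]
```

View pics/side4.png

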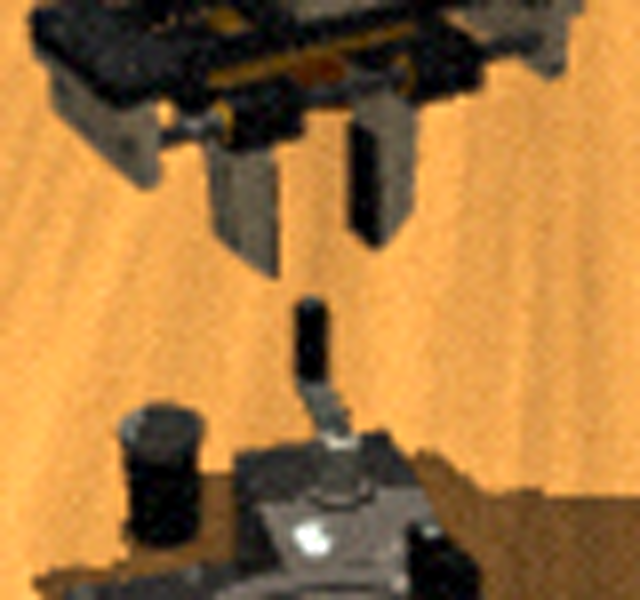

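The knob at (310,300–380) lies centrally under the jaws, whose projected centre is at column 313. I go down and close gently.

Call:
step_arm:
  delta_pos:
    - [-2,1,10]
    - [-2,1,25]
    - [-2,1,40]
    - [-2,1,49]
    - [-2,1,49]
    - [-2,1,49]
    - [-2,1,49]
    - [-2,1,49]
  twist:
    - [0,0,0]
    - [0,0,0]
    - [0,0,0]
    - [0,0,0]
    - [0,0,0]
    - [0,0,0]
    - [0,0,0]
    - [0,0,0]
  fingers: [40,40,40,40,26,20,10,8]
  newtons: 8

```text
clock: 6.48
tcp_pos: [0.541, -0.015, 0.1175]
tcp_rot: [0.469, 0.883, 0.0, 0.001]
ft_force: [-0.1, -0.4, -0.6]
finger_gap: 0.018
```

Call:
step_arm:
  delta_pos:
    - [0,0,0]
    - [0,0,0]
    - [0,0,0]
  twist:
    - [0,0,0]
    - [0,0,0]
    - [0,0,0]
  fingers: [8,8,8]

```text
clock: 6.73
tcp_pos: [0.5407, -0.0154, 0.1174]
tcp_rot: [0.47, 0.883, 0.0, 0.0]
ft_force: [-0.6, 0.1, 3.3]
finger_gap: 0.0135
```

```bash
python3 p.py
```

```text
6.7333 [ 0.5407 -0.0154  0.1174] F [-0.64  0.06  3.3 ] M [-0.14  0.21 -0.04] 0.013543782219235943 yaw 34.0 q [-0.05  0.45  0.04  1.94 -0.03  0.75  0.59]
```

```bash
cat > circ.py <<'E'
from h import *
import sys
c=np.array([.5257,.0225])*1e3; r=40.; p0=-68.4
def pos(t,c=c,r=r): a=np.radians(p0-t); return c+r*np.array([np.cos(a),np.sin(a)])
def rows(t0,step=11.25,n=8,off=(0,0)):
    a=np.radians(34);y=np.array([np.cos(a),np.sin(a)]);x=np.array([-y[1],y[0]])
    out=[]
    for i in range(1,n+1):
        d=pos(t0+i*step)-pos(t0)+np.array(off)*i/n
        out.append([round(float(d@x)*2)/2,round(float(d@y)*2)/2,0])
    return out
if __name__=="__main__":
    for t in(0,90,180,270): print(t,rows(t))
E
python3 circ.py
```

```text
0 [[2.5, -7.5, 0], [6.5, -14.5, 0], [11.5, -20.5, 0], [17.5, -25.0, 0], [24.5, -28.5, 0], [32.0, -31.0, 0], [40.0, -31.5, 0], [47.5, -30.5, 0]]
90 [[7.5, 2.5, 0], [14.5, 6.5, 0], [20.5, 11.5, 0], [25.0, 17.5, 0], [28.5, 24.5, 0], [31.0, 32.0, 0], [31.5, 40.0, 0], [30.5, 47.5, 0]]
180 [[-2.5, 7.5, 0], [-6.5, 14.5, 0], [-11.5, 20.5, 0], [-17.5, 25.0, 0], [-24.5, 28.5, 0], [-32.0, 31.0, 0], [-40.0, 31.5, 0], [-47.5, 30.5, 0]]
270 [[-7.5, -2.5, 0], [-14.5, -6.5, 0], [-20.5, -11.5, 0], [-25.0, -17.5, 0], [-28.5, -24.5, 0], [-31.0, -32.0, 0], [-31.5, -40.0, 0], [-30.5, -47.5, 0]]
```

Call:
step_arm:
  delta_pos:
    - [2.5,-7.5,0]
    - [6.5,-14.5,0]
    - [11.5,-20.5,0]
    - [17.5,-25,0]
  twist:
    - [0,0,0]
    - [0,0,0]
    - [0,0,0]
    - [0,0,0]
  fingers: [8,8,8,8]
  newtons: 30

```text
clock: 7.07
tcp_pos: [0.5097, -0.0145, 0.1172]
tcp_rot: [0.47, 0.883, 0.001, 0.001]
ft_force: [1.2, 4.2, 4.6]
finger_gap: 0.013
```

```bash
cat >> p.py <<'E'
c=np.array([.5257,.0225]); d=st["tcp_pos"][:2]-c; r=np.linalg.norm(d); u=d/r; t=np.array([u[1],-u[0]])
print("r %.1f theta %.1f  Frad %.1f Ftan(cw) %.1f"%(r*1e3,(-68.4-np.degrees(np.arctan2(d[1],d[0])))%360,st["ft_force"][:2]@u,st["ft_force"][:2]@t))
E
python3 p.py
```

```text
7.0667 [ 0.5097 -0.0145  0.1172] F [1.25 4.21 4.61] M [ 0.86 -0.15  0.02] 0.012984609452149435 yaw 34.0 q [-0.06  0.4   0.04  2.02 -0.02  0.72  0.59]
r 40.3 theta 45.0  Frad -4.4 Ftan(cw) 0.5
```

```bash
cat > pic.py <<'E'
from h import *
from bench import status,read_camera
import sys
o,sz,k=(215,140),(80,75),8
d=read_camera("side"); a=d["image"][o[1]:o[1]+sz[1],o[0]:o[0]+sz[0],::-1]
a=np.clip(a.astype(float)*1.5,0,255).astype(np.uint8)
cv2.imwrite(f"pics/{sys.argv[1]}.png",cv2.resize(a,None,fx=k,fy=k,interpolation=cv2.INTER_CUBIC))
E
python3 pic.py s5; python3 p.py
```

```text
7.1167 [ 0.5075 -0.0134  0.117 ] F [-1.7   2.83 11.76] M [ 0.43  0.32 -0.01] 0.012585249292785037 yaw 34.0 q [-0.06  0.4   0.04  2.02 -0.02  0.72  0.59]
r 40.2 theta 48.5  Frad -1.8 Ftan(cw) 2.8
```

View pics/s5.png

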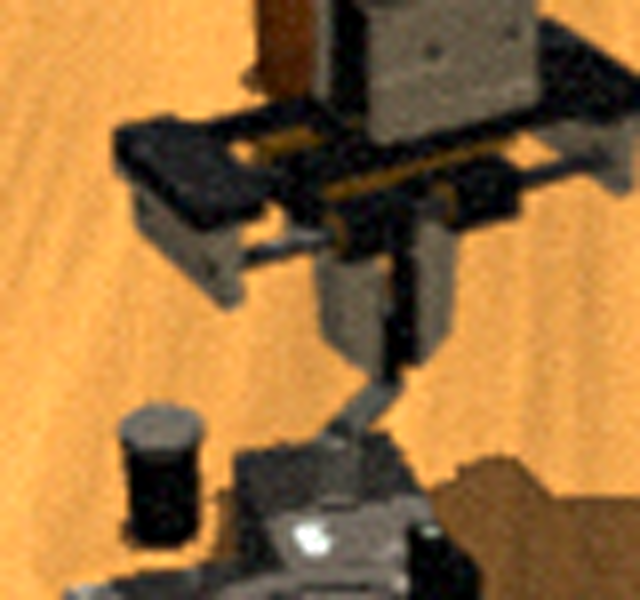

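```bash
python3 - <<'E'
from h import *
from bench import status,read_camera
st=status.state()
d=dict(np.load("side0.npz"))
o=np.array([215,140]);k=8
print("tip px",(proj(d,st["tcp_pos"]-[0,0,.022])-o+.5)*k, "knob base if at tcp",(proj(d,np.r_[st["tcp_pos"][:2],.089])-o+.5)*k,"axis",(proj(d,[.5257,.0225,.088])-o+.5)*k)
for uv in([388,375],[393,378]):
    p=ray(d,np.array(uv)/k+o-.5,.089); print(p, p[0,:2]-st["tcp_pos"][:2])
E
python3 p.py
```

```text
tip px [[392.90049686 368.03518282]] knob base if at tcp [[392.88372106 381.50527563]] axis [[338.5748292  432.84970591]]
[[ 0.50963928 -0.01800122  0.089     ]] [ 0.00214291 -0.00462298]
[[ 0.50759877 -0.01592712  0.089     ]] [ 0.0001024  -0.00254888]
7.1167 [ 0.5075 -0.0134  0.117 ] F [-1.7   2.83 11.76] M [ 0.43  0.32 -0.01] 0.012585249292785037 yaw 34.0 q [-0.06  0.4   0.04  2.02 -0.02  0.72  0.59]
r 40.2 theta 48.5  Frad -1.8 Ftan(cw) 2.8
```

The crank follows and the knob is within about 3 mm of the jaw centre, at (390,376) against the predicted (393,381). I continue.

Call:
step_arm:
  delta_pos:
    - [7,-3.5,0]
    - [14.5,-6,0]
    - [22.5,-6.5,0]
    - [30,-5.5,0]
  twist:
    - [0,0,0]
    - [0,0,0]
    - [0,0,0]
    - [0,0,0]
  fingers: [8,8,8,8]
  newtons: 30

```text
clock: 7.45
tcp_pos: [0.4893, 0.0069, 0.1173]
tcp_rot: [0.47, 0.883, 0.0, 0.002]
ft_force: [6.2, -1.7, 1.2]
finger_gap: 0.0131
```

```bash
python3 p.py
```

```text
7.45 [0.4893 0.0069 0.1173] F [ 6.17 -1.74  1.17] M [-0.47 -1.47  0.06] 0.013107047257525354 yaw 34.0 q [-0.1   0.37  0.03  2.07 -0.02  0.7   0.54]
r 39.6 theta 88.4  Frad -5.0 Ftan(cw) -4.0
```

Call:
step_arm:
  delta_pos:
    - [7.5,2.5,0]
    - [14.5,6.5,0]
    - [20.5,11.5,0]
    - [25,17.5,0]
    - [28.5,24.5,0]
    - [31,32,0]
    - [31.5,40,0]
    - [30.5,47.5,0]
  twist:
    - [0,0,0]
    - [0,0,0]
    - [0,0,0]
    - [0,0,0]
    - [0,0,0]
    - [0,0,0]
    - [0,0,0]
    - [0,0,0]
  fingers: [8,8,8,8,8,8,8,8]

```text
clock: 8.12
tcp_pos: [0.5089, 0.0583, 0.117]
tcp_rot: [0.47, 0.883, -0.002, -0.001]
ft_force: [-4.3, -2.3, 12.8]
finger_gap: 0.0126
```

```bash
python3 p.py; python3 pic.py s6; python3 p.py
```

```text
8.1167 [0.5089 0.0583 0.117 ] F [-4.32 -2.28 12.82] M [-0.56  0.89 -0.01] 0.012648190540275881 yaw 34.0 q [-0.18  0.41  0.02  2.01 -0.01  0.73  0.44]
r 39.6 theta 176.5  Frad -0.2 Ftan(cw) -4.9
8.1667 [0.5106 0.059  0.1172] F [-1.66 -2.11  8.39] M [-0.38  0.51 -0.03] 0.013174393670012864 yaw 34.0 q [-0.19  0.41  0.02  2.01 -0.01  0.73  0.44]
r 39.6 theta 179.1  Frad -1.3 Ftan(cw) -2.3
```

View pics/s6.png

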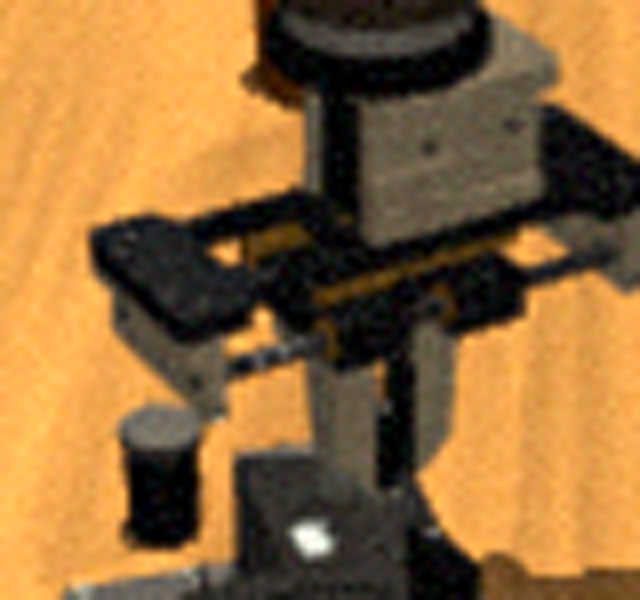

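Call:
step_arm:
  delta_pos:
    - [-2.5,7.5,0]
    - [-6.5,14.5,0]
    - [-11.5,20.5,0]
    - [-17.5,25,0]
    - [-24.5,28.5,0]
    - [-32,31,0]
    - [-40,31.5,0]
    - [-47.5,30.5,0]
  twist:
    - [0,0,0]
    - [0,0,0]
    - [0,0,0]
    - [0,0,0]
    - [0,0,0]
    - [0,0,0]
    - [0,0,0]
    - [0,0,0]
  fingers: [8,8,8,8,8,8,8,8]

```text
clock: 8.83
tcp_pos: [0.5627, 0.0394, 0.1173]
tcp_rot: [0.469, 0.883, 0.001, -0.001]
ft_force: [1.6, 5.1, 6.5]
finger_gap: 0.0127
```

```bash
python3 p.py
```

```text
8.8333 [0.5627 0.0394 0.1173] F [1.57 5.06 6.5 ] M [ 1.14 -0.19 -0.01] 0.012742272250615305 yaw 34.1 q [-0.14  0.48  0.02  1.89 -0.02  0.78  0.5 ]
r 40.6 theta 267.0  Frad 3.5 Ftan(cw) -4.0
```

Call:
step_arm:
  delta_pos:
    - [-7.5,-2.5,0]
    - [-14.5,-6.5,0]
    - [-20.5,-11.5,0]
    - [-25,-17.5,0]
    - [-28.5,-24.5,0]
    - [-31,-32,0]
    - [-31.5,-40,0]
    - [-30.5,-47.5,0]
  twist:
    - [0,0,0]
    - [0,0,0]
    - [0,0,0]
    - [0,0,0]
    - [0,0,0]
    - [0,0,0]
    - [0,0,0]
    - [0,0,0]
  fingers: [8,8,8,8,8,8,8,8]

```text
clock: 9.5
tcp_pos: [0.5411, -0.0153, 0.1174]
tcp_rot: [0.47, 0.883, 0.001, 0.001]
ft_force: [4.3, 1.7, 4.6]
finger_gap: 0.0125
```

```bash
python3 p.py
```

```text
9.5 [ 0.5411 -0.0153  0.1174] F [4.26 1.68 4.63] M [ 0.31 -0.92 -0.02] 0.012460474493532308 yaw 34.0 q [-0.05  0.45  0.04  1.94 -0.02  0.75  0.59]
r 40.8 theta 359.4  Frad 0.1 Ftan(cw) -4.6
```

One turn is done, with a tangential resistance of about 4–5 N at the end of each call. I continue.

Call:
step_arm:
  delta_pos:
    - [2.5,-7.5,0]
    - [6.5,-14.5,0]
    - [11.5,-20.5,0]
    - [17.5,-25,0]
    - [24.5,-28.5,0]
    - [32,-31,0]
    - [40,-31.5,0]
    - [47.5,-30.5,0]
  twist:
    - [0,0,0]
    - [0,0,0]
    - [0,0,0]
    - [0,0,0]
    - [0,0,0]
    - [0,0,0]
    - [0,0,0]
    - [0,0,0]
  fingers: [8,8,8,8,8,8,8,8]

```text
clock: 10.17
tcp_pos: [0.4892, 0.0068, 0.1173]
tcp_rot: [0.47, 0.883, 0.0, 0.002]
ft_force: [8.7, -0.9, 1.6]
finger_gap: 0.0124
```

```bash
python3 p.py; cat > sup.py <<'E'
from h import *
from bench import read_camera
import sys
d=read_camera("side"); o,sz,k=(238,205),(40,30),16
a=d["image"][o[1]:o[1]+sz[1],o[0]:o[0]+sz[0],::-1]; a=np.clip(a.astype(float)*2,0,255).astype(np.uint8)
t=read_camera("top"); o=(215,180);b=t["image"][o[1]:o[1]+30,o[0]:o[0]+30,::-1]
cv2.imwrite(f"pics/{sys.argv[1]}.png",cv2.resize(np.hstack([a,b]),None,fx=11,fy=11,interpolation=cv2.INTER_CUBIC))
E
python3 sup.py sup1; python3 p.py
```

```text
10.1667 [0.4892 0.0068 0.1173] F [ 8.73 -0.86  1.61] M [-0.44 -1.81 -0.08] 0.012350060456654209 yaw 34.0 q [-0.09  0.37  0.03  2.07 -0.01  0.7   0.54]
r 39.7 theta 88.3  Frad -7.7 Ftan(cw) -4.2
10.2667 [0.4888 0.008  0.1172] F [5.03 1.23 2.88] M [ 0.05 -1.29  0.04] 0.012853953726501928 yaw 34.1 q [-0.09  0.37  0.03  2.07 -0.02  0.7   0.54]
r 39.6 theta 90.1  Frad -5.1 Ftan(cw) -0.7
```

View pics/sup1.png

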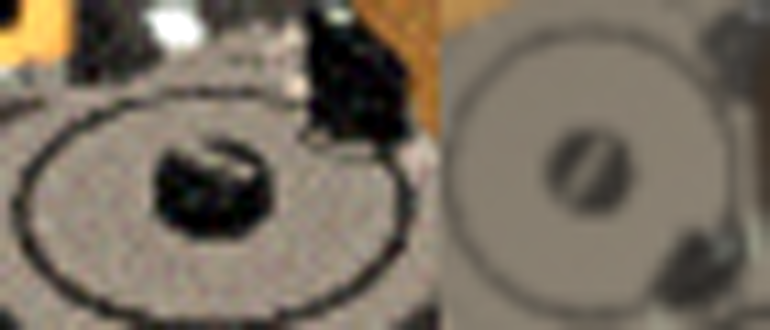

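The top view shows the supply bar turned from its start direction, so film is still coming off, and the gate bar is still open. I am at 1.25 turns and continue, checking every 90°.

Call:
step_arm:
  delta_pos:
    - [7.5,2.5,0]
    - [14.5,6.5,0]
    - [20.5,11.5,0]
    - [25,17.5,0]
    - [28.5,24.5,0]
    - [31,32,0]
    - [31.5,40,0]
    - [30.5,47.5,0]
  twist:
    - [0,0,0]
    - [0,0,0]
    - [0,0,0]
    - [0,0,0]
    - [0,0,0]
    - [0,0,0]
    - [0,0,0]
    - [0,0,0]
  fingers: [8,8,8,8,8,8,8,8]

```text
clock: 10.93
tcp_pos: [0.5082, 0.058, 0.1169]
tcp_rot: [0.47, 0.883, -0.002, -0.002]
ft_force: [-4.7, -0.7, 14.9]
finger_gap: 0.0125
```

```bash
python3 p.py; python3 sup.py sup2
```

```text
10.9333 [0.5082 0.058  0.1169] F [-4.67 -0.66 14.86] M [-0.49  0.94  0.03] 0.012543668782158814 yaw 34.0 q [-0.18  0.41  0.02  2.01 -0.01  0.73  0.43]
r 39.6 theta 175.4  Frad 1.5 Ftan(cw) -4.5
```

View pics/sup2.png

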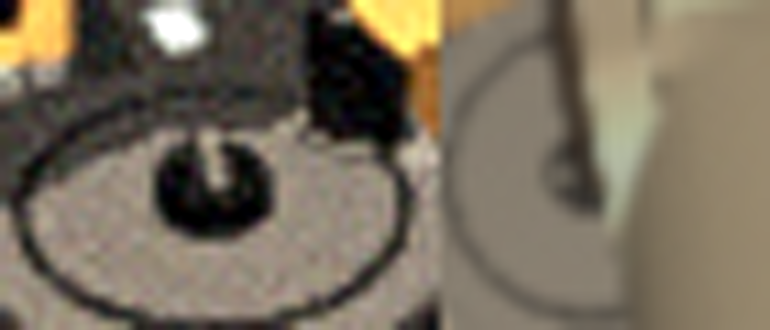

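The supply bar in the side view went from tilted to upright at (212,160), so film is still coming off and the force of -4.5 N agrees.

Call:
step_arm:
  delta_pos:
    - [-2.5,7.5,0]
    - [-6.5,14.5,0]
    - [-11.5,20.5,0]
    - [-17.5,25,0]
    - [-24.5,28.5,0]
    - [-32,31,0]
    - [-40,31.5,0]
    - [-47.5,30.5,0]
  twist:
    - [0,0,0]
    - [0,0,0]
    - [0,0,0]
    - [0,0,0]
    - [0,0,0]
    - [0,0,0]
    - [0,0,0]
    - [0,0,0]
  fingers: [8,8,8,8,8,8,8,8]

```text
clock: 11.7
tcp_pos: [0.5624, 0.0397, 0.1173]
tcp_rot: [0.468, 0.884, 0.001, -0.001]
ft_force: [3.2, 5.7, 6.5]
finger_gap: 0.013
```

```bash
python3 p.py; python3 sup.py sup3
```

```text
11.7 [0.5624 0.0397 0.1173] F [3.24 5.66 6.48] M [ 1.35 -0.52 -0.04] 0.012993713509977719 yaw 34.1 q [-0.13  0.48  0.02  1.89 -0.02  0.78  0.49]
r 40.6 theta 266.5  Frad 5.3 Ftan(cw) -3.8
```

View pics/sup3.png

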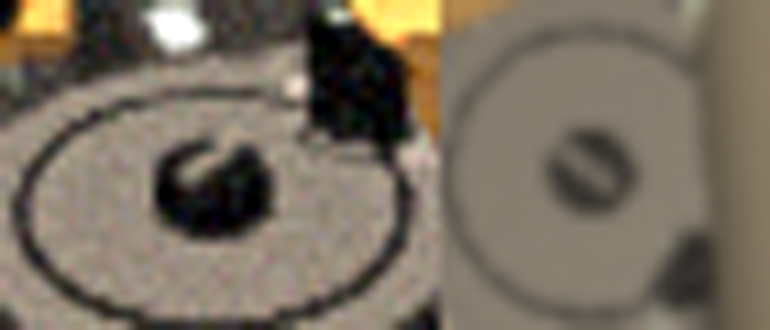

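The bar turned again, about 45–60° between looks, and the force is -3.8 N. Film is still coming.

Call:
step_arm:
  delta_pos:
    - [-7.5,-2.5,0]
    - [-14.5,-6.5,0]
    - [-20.5,-11.5,0]
    - [-25,-17.5,0]
    - [-28.5,-24.5,0]
    - [-31,-32,0]
    - [-31.5,-40,0]
    - [-30.5,-47.5,0]
  twist:
    - [0,0,0]
    - [0,0,0]
    - [0,0,0]
    - [0,0,0]
    - [0,0,0]
    - [0,0,0]
    - [0,0,0]
    - [0,0,0]
  fingers: [8,8,8,8,8,8,8,8]

```text
clock: 12.47
tcp_pos: [0.5406, -0.0155, 0.1173]
tcp_rot: [0.47, 0.883, 0.0, 0.001]
ft_force: [4.1, 2.3, 6.3]
finger_gap: 0.0131
```

```bash
python3 p.py; python3 sup.py sup4
```

```text
12.4667 [ 0.5406 -0.0155  0.1173] F [4.14 2.3  6.32] M [ 0.29 -0.88 -0.01] 0.013056502034330932 yaw 34.0 q [-0.05  0.45  0.03  1.94 -0.02  0.75  0.59]
r 40.8 theta 0.2  Frad -0.6 Ftan(cw) -4.7
```

View pics/sup4.png

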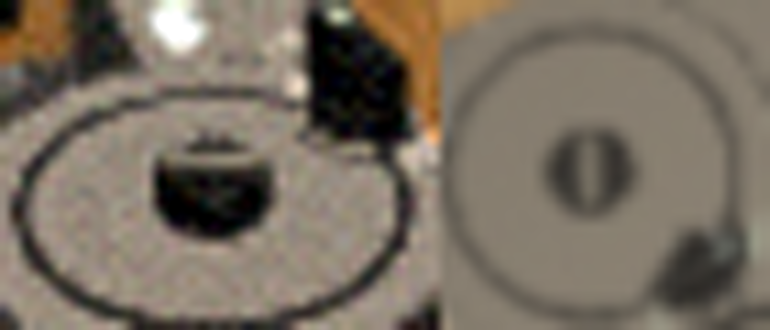

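Two turns are done. The supply bar keeps turning, now vertical in the top view, and the force is -4.7 N.

Call:
step_arm:
  delta_pos:
    - [2.5,-7.5,0]
    - [6.5,-14.5,0]
    - [11.5,-20.5,0]
    - [17.5,-25,0]
    - [24.5,-28.5,0]
    - [32,-31,0]
    - [40,-31.5,0]
    - [47.5,-30.5,0]
  twist:
    - [0,0,0]
    - [0,0,0]
    - [0,0,0]
    - [0,0,0]
    - [0,0,0]
    - [0,0,0]
    - [0,0,0]
    - [0,0,0]
  fingers: [8,8,8,8,8,8,8,8]

```text
clock: 13.23
tcp_pos: [0.4892, 0.0069, 0.1172]
tcp_rot: [0.47, 0.883, 0.0, 0.002]
ft_force: [7.7, -1.5, 2.0]
finger_gap: 0.0129
```

```bash
python3 p.py; python3 sup.py sup5
```

```text
13.2333 [0.4892 0.0069 0.1172] F [ 7.65 -1.49  1.97] M [-0.33 -1.75  0.01] 0.012929050631540331 yaw 34.0 q [-0.09  0.37  0.02  2.07 -0.01  0.7   0.53]
r 39.7 theta 88.4  Frad -6.4 Ftan(cw) -4.4
```

View pics/sup5.png

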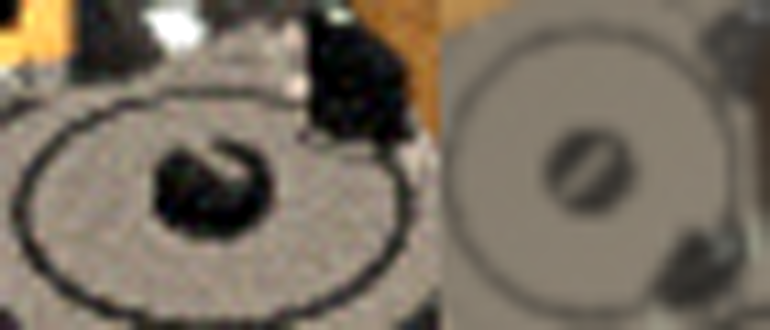

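Now 2.25 turns. The bar is still turning (diagonal in the top view) and the force is -4.4 N.

Call:
step_arm:
  delta_pos:
    - [7.5,2.5,0]
    - [14.5,6.5,0]
    - [20.5,11.5,0]
    - [25,17.5,0]
    - [28.5,24.5,0]
    - [31,32,0]
    - [31.5,40,0]
    - [30.5,47.5,0]
  twist:
    - [0,0,0]
    - [0,0,0]
    - [0,0,0]
    - [0,0,0]
    - [0,0,0]
    - [0,0,0]
    - [0,0,0]
    - [0,0,0]
  fingers: [8,8,8,8,8,8,8,8]

```text
clock: 14.0
tcp_pos: [0.5084, 0.0581, 0.117]
tcp_rot: [0.47, 0.883, -0.002, -0.002]
ft_force: [-2.6, -1.3, 14.0]
finger_gap: 0.0129
```

```bash
python3 p.py; python3 sup.py sup6
```

```text
14.0 [0.5084 0.0581 0.117 ] F [-2.61 -1.28 13.98] M [-0.47  0.71  0.08] 0.01293433075020691 yaw 34.0 q [-0.18  0.41  0.01  2.01 -0.    0.73  0.43]
r 39.6 theta 175.6  Frad -0.0 Ftan(cw) -2.9
```

View pics/sup6.png

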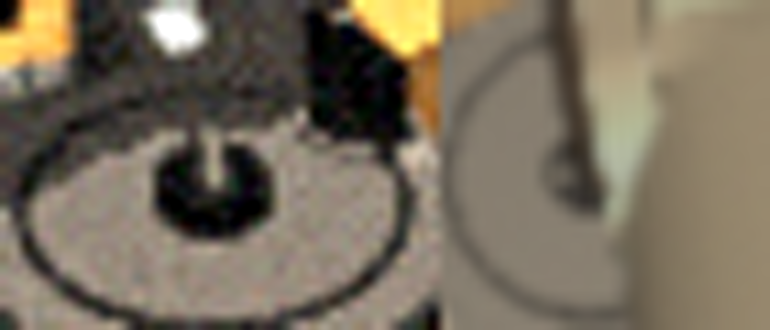

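The bar turned again, but the force is weaker (-2.9 N against -4.5 and -4.9 N at this angle before). I go on with half steps.

Call:
step_arm:
  delta_pos:
    - [-2.5,7.5,0]
    - [-6.5,14.5,0]
    - [-11.5,20.5,0]
    - [-17.5,25,0]
  twist:
    - [0,0,0]
    - [0,0,0]
    - [0,0,0]
    - [0,0,0]
  fingers: [8,8,8,8]

```text
clock: 14.43
tcp_pos: [0.5382, 0.0606, 0.117]
tcp_rot: [0.469, 0.883, -0.001, -0.003]
ft_force: [-6.2, 5.7, 15.4]
finger_gap: 0.0128
```

```bash
python3 p.py; python3 sup.py sup7
```

```text
14.4333 [0.5382 0.0606 0.117 ] F [-6.21  5.75 15.4 ] M [ 1.1   1.36 -0.  ] 0.012760771226837917 yaw 34.1 q [-0.17  0.45  0.01  1.94 -0.01  0.76  0.44]
r 40.1 theta 219.8  Frad 3.5 Ftan(cw) -7.7
```

View pics/sup7.png

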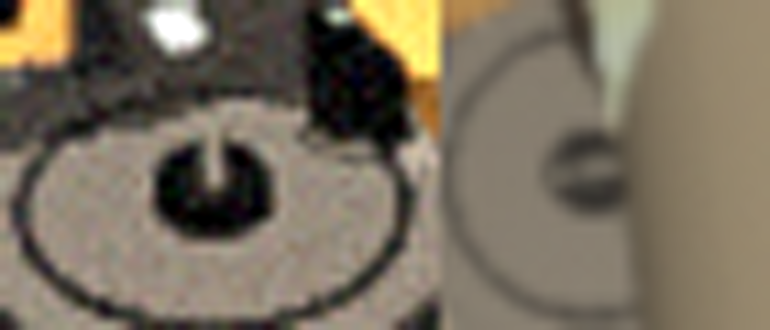

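The bar looks nearly unchanged between the last two looks, yet the force is -7.7 N with no earlier value at this angle to compare. I'll measure the bar angle before going further.

```bash
python3 - <<'E'
from h import *
d=dict(np.load("side0.npz"))
for i in range(1,8):
    im=cv2.imread(f"pics/sup{i}.png"); a=cv2.resize(im,(70,30),interpolation=cv2.INTER_AREA)[:,:40].max(2).astype(float)
    # sample plane z=.079 around knob centre
    c0=W(0,45,79); best=[]
    for ang in range(0,180,3):
        t=np.radians(ang); v=np.array([np.cos(t),np.sin(t),0]); 
        P=np.array([c0+v*s/1e3 for s in np.linspace(-10,10,15)]); uv=proj(d,P)-[238,205]
        best.append(cv2.remap(a.astype(np.float32),uv[:,0:1].astype(np.float32),uv[:,1:2].astype(np.float32),cv2.INTER_LINEAR).mean())
    b=np.array(best); ph=np.angle((b*np.exp(2j*np.radians(np.arange(0,180,3)))).sum())/2
    print(i,"bar heading world",np.degrees(ph).round(0)%180,"argmax",b.argmax()*3,b.max().round(),b.min().round())
E
```

```text
1 bar heading world 127.0 argmax 132 122.0 88.0
2 bar heading world 99.0 argmax 99 146.0 79.0
3 bar heading world 68.0 argmax 63 141.0 85.0
4 bar heading world 168.0 argmax 156 109.0 94.0
5 bar heading world 121.0 argmax 126 137.0 83.0
6 bar heading world 93.0 argmax 99 140.0 78.0
7 bar heading world 96.0 argmax 99 150.0 75.0
```

The supply bar turned about 30° per quarter crank turn, then 0° over the last 45°. One more half step reaches a crank angle with known force baselines (-4.0 and -3.8 N).

Call:
step_arm:
  delta_pos:
    - [-7,3.5,0]
    - [-14.5,6,0]
    - [-22.5,6.5,0]
    - [-30,5.5,0]
  twist:
    - [0,0,0]
    - [0,0,0]
    - [0,0,0]
    - [0,0,0]
  fingers: [8,8,8,8]

```text
clock: 14.87
tcp_pos: [0.563, 0.0383, 0.1174]
tcp_rot: [0.469, 0.883, 0.001, 0.0]
ft_force: [4.6, 3.8, 5.4]
finger_gap: 0.0131
```

```bash
python3 p.py; python3 sup.py sup8;python3 p.py
```

```text
14.8667 [0.563  0.0383 0.1174] F [4.64 3.77 5.41] M [ 0.6  -0.87 -0.02] 0.0131186720365513 yaw 34.1 q [-0.13  0.48  0.01  1.89 -0.01  0.77  0.49]
r 40.5 theta 268.7  Frad 5.7 Ftan(cw) -1.7
14.9667 [0.5639 0.0361 0.1175] F [6.2  1.8  5.48] M [ 0.22 -1.27 -0.02] 0.012394637231790595 yaw 33.9 q [-0.13  0.48  0.02  1.89 -0.01  0.77  0.49]
r 40.5 theta 272.0  Frad 6.4 Ftan(cw) 0.4
```

View pics/sup8.png

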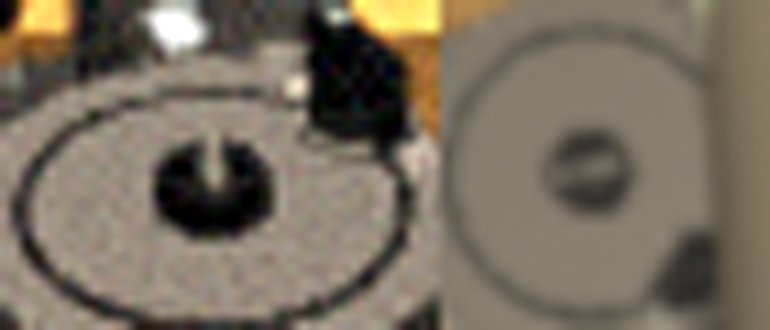

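The supply bar has now stood still for over 90° of cranking (at this angle one turn earlier it read diagonal), and the force is down to -1.7 N against about -4 N. The film is off the core, so I stop, release and rise.

Call:
step_arm:
  delta_pos:
    - [0,0,0]
    - [0,0,0]
    - [0,0,0]
    - [0,0,-10]
    - [0,0,-30]
    - [0,0,-60]
    - [0,0,-90]
    - [0,0,-90]
  twist:
    - [0,0,0]
    - [0,0,0]
    - [0,0,0]
    - [0,0,0]
    - [0,0,0]
    - [0,0,0]
    - [0,0,0]
    - [0,0,0]
  fingers: [14,30,40,40,40,40,40,40]

```text
clock: 15.63
tcp_pos: [0.5648, 0.0365, 0.2124]
tcp_rot: [0.47, 0.883, 0.002, 0.003]
ft_force: [1.1, 0.3, 0.5]
finger_gap: 0.0399
```

Call:
step_arm:
  delta_pos:
    - [25,0,-20]
    - [50,0,-40]
    - [75,0,-40]
    - [100,0,-40]
    - [100,0,-40]
    - [100,0,-40]
  twist:
    - [0,0,0]
    - [0,0,0]
    - [0,0,0]
    - [0,0,0]
    - [0,0,0]
    - [0,0,0]
  fingers: [40,40,40,40,40,40]

```text
clock: 16.13
tcp_pos: [0.5049, 0.1205, 0.2465]
tcp_rot: [0.468, 0.884, -0.001, -0.001]
ft_force: [0.8, -0.1, 0.1]
finger_gap: 0.04
```

```bash
python3 p.py; python3 - <<'E'
from h import *
from bench import read_camera
d=read_camera("side");t=read_camera("top")
a=cv2.resize(d["image"][165:275,195:300,::-1],None,fx=5,fy=5,interpolation=cv2.INTER_CUBIC)
cv2.imwrite("pics/fin.png",a); cv2.imwrite("pics/fint.png",t["image"][:,:,::-1])
E
```

```text
16.1333 [0.5049 0.1205 0.2465] F [ 0.77 -0.08  0.06] M [-0.08  0.04 -0.01] 0.04003031755049788 yaw 34.2 q [-0.26  0.24 -0.03  1.89  0.01  1.01  0.3 ]
r 100.2 theta 189.6  Frad -0.2 Ftan(cw) 0.7
```

View pics/fin.png

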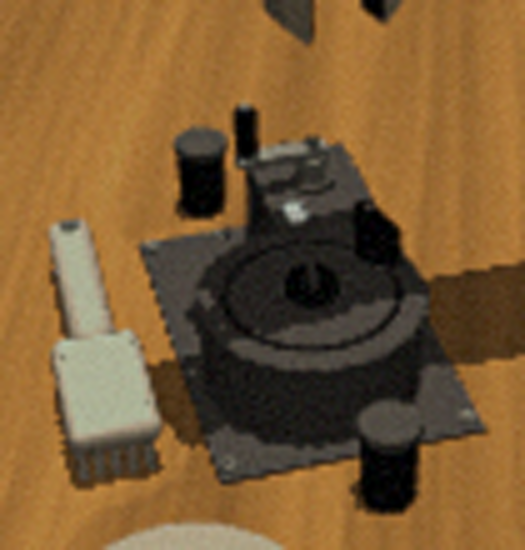

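View pics/fint.png

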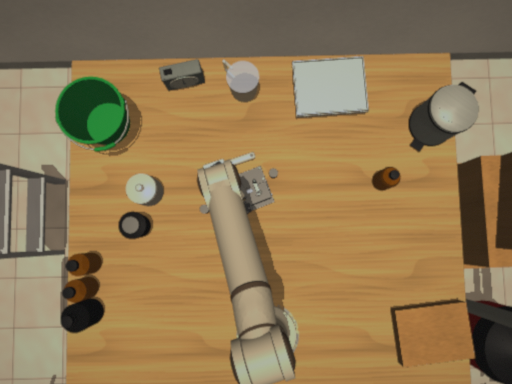

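The side view shows the crank knob at (245,130), standing at 2.75 turns. The gate bar at (375,232) is end-on and open, the gripper is clear, and the tubs and brush are where they were. I hand in.

```bash
python3 -c "
from bench import workorder; print(workorder.sign_off())"
```

```text
the job is handed in; nothing more can be done
None
```

I turned the light gate clockwise to its stop, then wound the crank clockwise about 2.75 turns until the film came off the core. I let go, moved the gripper clear and handed the job in at about 16 s.

- **Gate:** the tool's turn put the bar at about 1.3 rad. Pushing slightly further raised the moment to 0.55 N m and the bar slipped a little in the pads. The last picture still shows it open.
- **Film release:** the supply knob, which had been turning about 30° or more per quarter turn of the crank, stood still from about 2.5 turns on. I stopped at 2.75, so the crank ran at most about 2 rad past the release.
- **Force readings:** these were less clear than the supply knob. They came only at the end of each move and read 4–5 N with film on, not the stated 8–13 N. They fell to 1.7 N where the same crank angle had given about 4 N before. One reading of 7.7 N at about 2.6 turns disagreed. I had no earlier value at that angle, so I relied on the supply knob there.
- **Everything else:** in the last pictures the tubs, brush and other objects looked unmoved, judged by eye only.

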